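# Clamp a pipe ring in a ring vice with a folding crank

## Robot

A 7-joint arm with a two-finger parallel gripper is mounted at the origin on a cart in front of the work surface, level with it; the furniture and walls round the work are solid. World frame = base frame: x ahead of the robot, y to its left, z up, the work surface at z = 0. Lengths are in mm, angles in rad, forces in N, time in s.
With the tool pointing down it reaches from about 425 to 975 mm from the base axis. Payload 16.7 kg.
Tool frame: the origin (TCP) lies at the very end of the fingers, on their centre line; the grasp point (between the pads) lies 19 mm behind it; z points along the fingers, y is the line along which they close (so a half turn about z gives the same grasp; the last joint's range is limited). The gripper opens to 85 mm and grips with 20 to 120 N. Pads are 22 mm wide; open, the fingers measure 114 mm over their backs; the gripper's body (76 mm by 85 mm) begins 54 mm behind the grasp point. The pads swing forward as they close: fully open they stand 13 mm farther back than shut.
Start: joints at [-0.149, 0.426, 0.074, 1.606, -0.034, 1.111, -0.067], TCP at [674.964, -0.019, 231.302] pointing down, gripper open.
Joint ranges: [-2.85, 2.85], [-0.5, 2.14], [-1.23, 1.37], [0.21, 2.46], [-1.02, 4.16], [0.16, 2.05], [-2.73, 2.73]. Speed limits (rad/s): [1.89, 1.89, 2.39, 2.39, 3.01, 3.01, 3.01].

## Interface

Orientations are given as a unit quaternion [x, y, z, w].
In Python, from cell import sense, grab_frame, get_calibration, sign_off gives the robot as it stands. The module is installed in compiled form; this text tells all that it offers.
- The arm moves only by the tool send_rows, never from a script. Its argument "increments" is a list of rows, each a list of 4 numbers: the shift along the tool's x, y, z as a fraction of full scale, then the turn about the tool's z as a fraction of full scale. A call has 1 to 12 rows; each row shifts and turns the commanded pose from where the row before left it, along the tool's axes as they then stand; what a row does not reach is not made up. Full scale, the value 1, is 0.05 m for a shift and 45 degrees for a turn. A row lasts 1/10 s, in which the tool goes at most 50 mm and 8.59 degrees, less where a joint would pass 70% of its speed; a pose out of reach is approached as far as the arm can. A call with a number of a shift or a turn outside -1 to 1 is refused whole. A call with a gripper value outside its range is refused whole. "grip" is the opening, from 0 (shut) to 1 (fully open), set as the call begins (left out, the last holds). The fingers move at their own pace and stop on an object; the grip force is fixed at half the most. Time passes only in rows, so rows that do not move let the fingers close. It gives the time, the measured TCP pose, the force, the opening and the grip force at its end, in the units of the state.
- sense(): the state, without advancing time (a new reading comes with each control period).
- grab_frame(name): name is "scene" or "side" or "wrist"; returns the picture (480x640x3 uint8, red, green, blue); there is no depth.
- get_calibration(name): a dict with "fx", "fy", "cx", "cy" (pixels), "D" ([k1, k2, p1, p2, k3] as OpenCV has them; the pictures are not rectified), "view" (4x4, takes a point from world to camera coordinates); the wrist camera has in their place "mount" (4x4, takes a point from camera to tool coordinates, whose origin is the TCP and whose axes are the flange's). Camera axes: x right, y up, looking along -z (the intrinsics and any distortion apply to the point x, -y, -z); pixel columns grow to the right and rows downward; lengths in mm; the calibration is good to about 2 mm. A picture is of the moment at which its call begins: read the wrist's pose just before it. get_calibration takes no time and is no camera call.
- sign_off(): hands the job in; it is judged then, once.
The state is a dict: "clock": time; "q": joint angles; "dq": joint speeds; "joint_efforts": joint torques, N m; "eef_pos": TCP position; "tool_rot": TCP orientation; "ft_force": force on the tool from outside, world axes, zero at the start; "torque": the same for the moment, N m; "width": finger opening in mm; "grip_force": force on a finger pad.
Only numpy, scipy, OpenCV 4.12 (cv2) and the standard library are available. Lean on these libraries where they do the work, as an engineer would, in place of code of your own. Each camera call takes 0.05 s, during which the arm holds its last target. There are 200 camera calls.

## Task

Clamp a pipe ring in the green ring vice. With the vice's crank still folded in, lift the pipe ring off the free-turning turntable and lay it flat on the vice's bed between the open V jaws. Then swing the folded crank arm out, clockwise, until the brass latch snaps up behind it, and crank the handwheel counter-clockwise as far as it goes, so that the spring jaw holds the ring; leave the crank out and latched, and leave the tape measure, the pliers, the T-shaped weld sample and the practice plate where they lie.

Things in the scene. Friction and masses are not known exactly. Their poses are not given: they have to be found in the camera images.
- ring_vice: Ring vice, fixed to the table: steel base plate 104 x 356 x 12 mm (its y -107 to 249 mm), green castings. z up; its +y runs along the vice from the fixed V jaw to the gearbox with the handwheel, its +x away from the robot. Origin on the table top, below the clamped ring's centre. Wheel axis at y = +197 mm. Fixed V jaw: y -99 to -40 mm, 92 mm wide, top at 48 mm.
- nest (a point): Centre, half-way up (34 mm above the table), of a ring clamped against the fixed V jaw; axes as ring_vice. The bed (two steel strips) is 16 mm above the table. With the jaws open the ring has 25 mm of play towards +y: lay its centre at y = +5 to +20 mm, x within 10 mm, of this frame; the Vs centre it. Beside the jaws (-x, +x) the nest is open.
- ring_centre (a point): Centre, half-way up, of the dark steel pipe ring to clamp: 113 mm outside, about 97 mm inside diameter, 36 mm high, about 0.24 kg, z axis vertical. It lies flat on the turntable (disc 490 mm, top 19 mm above the table, turns freely if pushed), on the side nearest the robot. Pinch its wall from above, one finger inside (8 to 11 mm of wall).
- crank_arm (a joint): Angle (rad) of the red folding crank arm about its pivot on the wheel. About 0: folded across the wheel, its heel against a steel lug on the gearbox, so the wheel is locked. Grows clockwise from above to 3.16, out against its stop, grip outside the rim in line with axis and pivot; latched beyond about 3.1. Takes 2 N at the grip, 5 N over the latch; the wheel stays at its open stop.
- latch (a joint): Brass spring latch on the wheel's face, beside the arm's pivot, m pressed down: 0 up; pressed about 0.005 while the arm's heel rides over it; 0 again once it has snapped up behind the heel, and the arm cannot fold back.
- handwheel (a joint): Angle (rad) of the 146 mm handwheel, counter-clockwise from above: 0 jaws open (start), 4.71 (three quarters of a turn) end stop, jaw closed. Takes 3 to 4 N at the swung-out grip and stays where it is left. Moves the jaw carriage 6.4 mm per rad; the jaw meets the ring at about 3.9, its springs are squeezed 5 mm at the end stop.
- carriage (a joint): Travel in m of the moving jaw's carriage towards the fixed jaw: 0 open, 0.030 at the wheel's end stop.
- sprung_jaw (a joint): Spring squeeze in m of the moving V jaw (92 mm wide, top 50 mm above the table) on its carriage: 0 free (preload 7 N), about 0.005 with a ring fully clamped (20 N). With the vice open the jaw's tips are at y = +65 mm of ring_vice.
- wheel_axis (a point): Point on the vertical axis of the handwheel, 150 mm above the table, at the mid-height of the grip. (Room: a bar of the pipe positioner at the robot's right, its top 360 mm above the table, reaches back to about x = 0.2, y = -0.33 m; a hand that starts to the right of it must go over it or round it. Everything else near the work is lower than 180 mm.)
- crank_pivot (a point): Point on the vertical pivot axis of the crank arm, 45 mm from the wheel axis, at the same height 150 mm; turns with the wheel. At handwheel = 0 it lies from the wheel axis in direction (-x, -y) at 45 degrees in ring_vice's axes.
- grip (a point): Middle, 150 mm above the table, of the black upright grip: a free-turning sleeve, diameter 23 mm, standing 122 to 177 mm above the table on the crank arm, 55 mm from the arm's pivot; 10 mm beyond the wheel axis when folded, 100 mm from that axis when out. The red arm below it tops at 121 mm, the wheel at 101 mm. Push it sideways with shut fingers.
- tape (a point): Yellow tape measure (66 x 99 x 38 mm), middle. Leave it.
- tee (a point): T-shaped weld sample (45 x 80 x 40 mm), middle. Leave it.
- pliers_mid (a point): Blue-handled pliers (40 x 174 x 12 mm), middle. Leave them.
- plate_mid (a point): Practice plate with a weld bead (50 x 100 x 8 mm), middle. Leave it.

How it is judged:
By the outcome, as a careful person would: the job done as asked, in the order asked, and still so for the second after the job is handed in, with the robot touching nothing.
It also fails if it takes over 70 s, if anything falls off the work surface, if the arm or the gripper's body presses on something with over 40 N, if the wrist force passes 120 N, or if a joint passes its speed limit or range.

## Working session

There is one attempt and no reset: what is moved stays moved. The work goes in short steps, Python scripts to look and compute and a tool call to move; the robot and the scene stay as the last step left them, time stands still between calls to the robot, and variables do not carry over. Pictures are saved under pics/ and viewed, at most 10 in all, crops included, and the job is handed in when it is done.

Besides the shell and the picture viewer there is one more tool, called after "Emit:" by a JSON object that holds its "method" and its "body", one argument or row to a line. send_rows: Moves the arm, as the interface text tells. Shift numbers are shares of 0.05 m and turn numbers shares of 45 degrees, none past 1 either way. Its arguments: {"type":"object","properties":{"increments":{"type":"array","items":{"type":"array","items":{"type":"number","minimum":-1,"maximum":1}}},"grip":{"type":"number"}},"required":["increments"]}

```bash
mkdir -p pics
cat > h.py <<'E'
import numpy as np, cv2
from cell import sense, grab_frame, get_calibration
from scipy.spatial.transform import Rotation as R
def view(name,s=None):
    c=get_calibration(name)
    if 'view' in c: return c,np.array(c['view'],float).reshape(4,4)
    s=s or sense(); T=np.eye(4); T[:3,:3]=R.from_quat(s['tool_rot']).as_matrix(); T[:3,3]=s['eef_pos']
    return c,np.linalg.inv(T@np.array(c['mount'],float).reshape(4,4))
def K(c): return np.array([[c['fx'],0,c['cx']],[0,c['fy'],c['cy']],[0,0,1.]])
def ray(cv,px):
    c,V=cv; p=cv2.undistortPoints(np.array(px,float).reshape(-1,1,2),K(c),np.array(c['D'],float)).reshape(-1,2)
    d=np.c_[p[:,0],-p[:,1],-np.ones(len(p))]; W=np.linalg.inv(V)
    return W[:3,3],d@W[:3,:3].T
def plane(cv,px,z):
    o,d=ray(cv,px); return o+d*((z-o[2])/d[:,2])[:,None]
def proj(cv,P):
    c,V=cv; q=np.array(P,float).reshape(-1,3)@V[:3,:3].T+V[:3,3]; q=q*[1,-1,-1]
    return cv2.projectPoints(q,np.zeros(3),np.zeros(3),K(c),np.array(c['D'],float))[0].reshape(-1,2)
E
python3 - <<'E'
from h import *
s=sense(); print(s)
for n in ['scene','side','wrist']:
    im=grab_frame(n); cv2.imwrite(f'pics/{n}0.png',im[:,:,::-1]); c=get_calibration(n); print(n,c)
E
```

```text
{'clock': 0.0, 'q': array([-0.14946814,  0.42673458,  0.07381413,  1.60663788, -0.03409832,
        1.11082881, -0.06708629]), 'dq': array([-1.13130893e-04,  3.82260228e-04, -2.27062903e-04, -1.73262390e-06,
       -1.13683654e-03,  9.55588758e-04,  9.76994055e-04]), 'joint_efforts': array([ 7.16691302e-04, -9.49842310e+01,  3.76242042e+00, -4.63523841e+01,
        1.94300286e-02,  1.01335210e-02,  2.85131875e-06]), 'eef_pos': array([ 6.74564031e+02, -3.03599100e-02,  2.30594168e+02]), 'tool_rot': array([ 7.07112465e-01,  7.07100774e-01, -5.07041252e-04, -4.45881115e-04]), 'ft_force': array([-0.25950699, -0.02586183, -0.16433281]), 'torque': array([ 0.04285259,  0.00913236, -0.01767531]), 'grip_force': 0.0, 'width': 85.85044388385315}
scene {'fx': 611.3515009812941, 'fy': 611.3515009812941, 'cx': 319.53591699145124, 'cy': 241.39935874200668, 'D': array([-0.00635237,  0.        ,  0.        ,  0.        ,  0.        ]), 'view': array([[-8.45787742e-01, -5.33512889e-01, -2.66334273e-03,
         4.69364583e+02],
       [ 2.70190427e-01, -4.32631680e-01,  8.60131945e-01,
        -2.3960
[... 555 characters left out ...]
 [-9.27232417e-02,  8.98264305e-01,  4.29562148e-01,
        -1.11258157e+03],
       [ 0.00000000e+00,  0.00000000e+00,  0.00000000e+00,
         1.00000000e+00]])}
wrist {'fx': 408.41721108131776, 'fy': 408.41721108131776, 'cx': 322.8768022507982, 'cy': 242.35188133122796, 'D': array([-0.0198663,  0.       ,  0.       ,  0.       ,  0.       ]), 'mount': array([[ 1.04060549e-04,  9.44717532e-01,  3.27885305e-01,
         8.40294817e+01],
       [ 9.99999911e-01,  3.58162830e-05, -4.20564167e-04,
        -1.62476497e+00],
       [-4.09057975e-04,  3.27885320e-01, -9.44717444e-01,
        -1.41631622e+02],
       [ 0.00000000e+00,  0.00000000e+00,  0.00000000e+00,
         1.00000000e+00]])}
```

View pics/scene0.png

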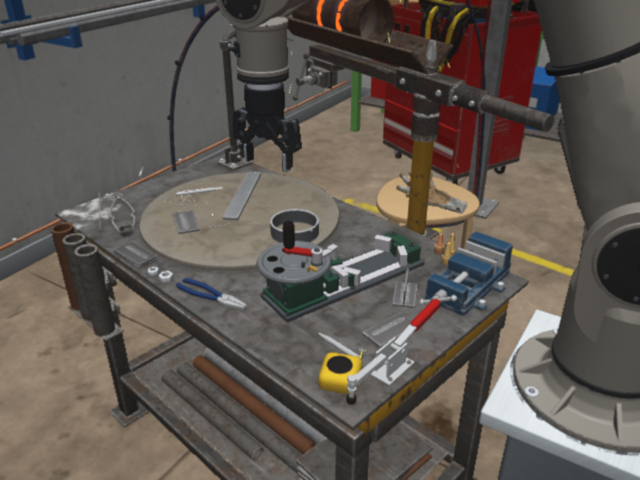

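View pics/wrist0.png

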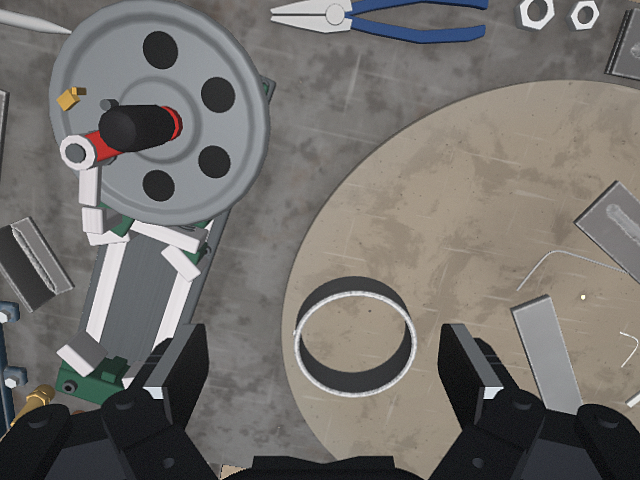

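View pics/side0.png

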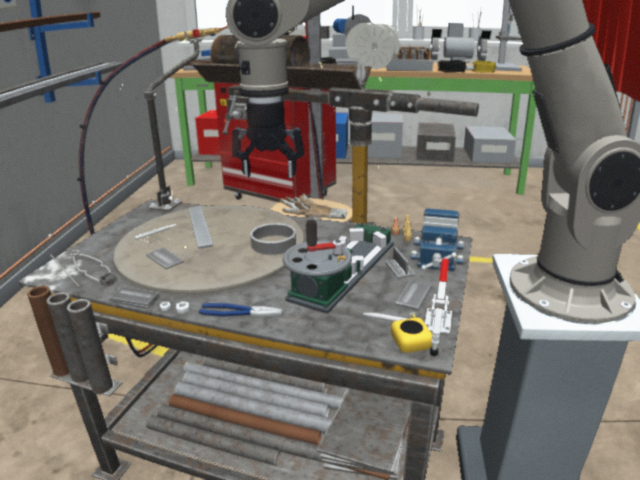

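The wrist view shows the wheel at about (160,110), the arm pivot at (78,152), the latch at (70,98), the ring rim at about (355,343), and the vice bed running towards (90,380). I'll measure these more closely.

Run:
```python
from h import *
im=cv2.imread('pics/wrist0.png'); s=sense(); cv=view('wrist',s)
cv2.imwrite('pics/crop1.png',cv2.resize(im[200:420,40:260],None,fx=2.7,fy=2.7,interpolation=cv2.INTER_CUBIC))
# ring top rim: bright low-sat px in annulus
g=im.min(2).astype(int); m=np.zeros(g.shape,np.uint8); m[(g>165)]=255
m[:270]=0;m[410:]=0;m[:,:285]=0;m[:,425:]=0
ys,xs=np.nonzero(m); P=plane(cv,np.c_[xs,ys],55)[:,:2]
def fit(P):
    A=np.c_[2*P,np.ones(len(P))]; b=(P**2).sum(1); x=np.linalg.lstsq(A,b,rcond=None)[0]; return x[:2],np.sqrt(x[2]+x[:2]@x[:2])
for _ in range(5):
    c,r=fit(P); e=abs(np.hypot(*(P-c).T)-r); P=P[e<max(5,2*e.std())]
print('ring',c,r,len(P),e.std())
# wheel: rays from centre outward, last strong gradient
pts=[]
gr=cv2.GaussianBlur(cv2.cvtColor(im,cv2.COLOR_BGR2GRAY),(3,3),0).astype(float)
for a in np.deg2rad(np.r_[150:250:4, 290:400:4]):
    rr=np.arange(98,126,.5); x=160+rr*np.cos(a); y=113+rr*np.sin(a)
    k=(x>1)&(x<638)&(y>1)&(y<478)
    if k.sum()<30: continue
    v=cv2.remap(gr.astype(np.float32),x[k].astype(np.float32)[None],y[k].astype(np.float32)[None],1)[0]
    d=v[4:]-v[:-4]; i=d.argmin(); 
    if d[i]<-15: pts.append((x[k][i+2],y[k][i+2]))
P=plane(cv,pts,97)[:,:2]
for _ in range(6):
    c,r=fit(P); e=abs(np.hypot(*(P-c).T)-r); P=P[e<max(1.5,2*e.std())]
print('wheel',c,r,len(P),e.std())
print('pivot@125',plane(cv,[(78,152)],125))
```

```text
ring [ 701.94038817 -125.83156077] 53.601235563821156 1352 0.6252492131369749
wheel [564.9842194   71.56532557] 70.04734524778735 51 0.2691818900442243
pivot@125 [[526.05585909  55.52962534 125.        ]]
```

View pics/crop1.png

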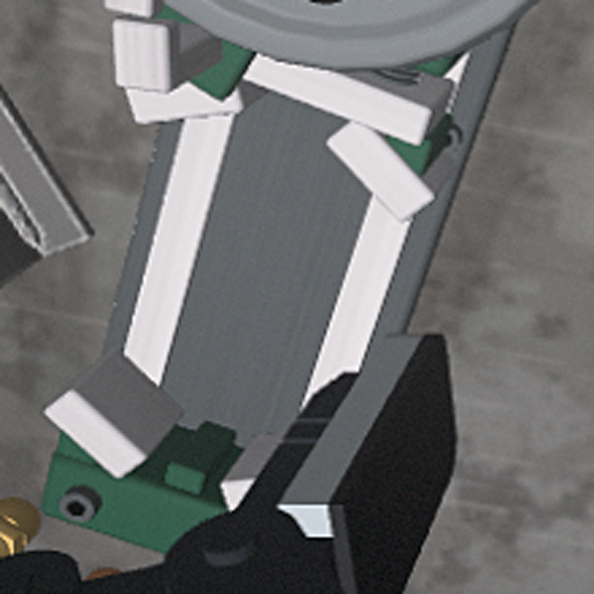

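Run:
```python
from h import *
s=sense(); cv=view('wrist',s)
f=lambda l:np.array(l)/2.7+[40,200]-.3
L={'sLl':([(185,120),(128,355)],16),'sLr':([(235,115),(160,390)],16),'sRl':([(368,200),(303,410)],16),'sRr':([(410,220),(357,375)],16),'pl':([(160,130),(107,345)],12),'pr':([(515,30),(403,330)],12)}
for k,(l,z) in L.items():
    P=plane(cv,f(l),z)[:,:2]; d=P[0]-P[1]; d/=np.hypot(*d); n=np.array([d[1],-d[0]])
    # u = signed offset of line at y~0
    print(k,P.round(1).tolist(),'dir',np.degrees(np.arctan2(d[1],d[0])).round(2), 'x at y=-50',(P[0]+d*(-50-P[0,1])/d[1])[0].round(1))
for z in (86,97): print(z)
print('fixed jaw corners z48',plane(cv,f([(45,410),(125,477),(225,480)]),48).round(1).tolist())
print('mov jaw z50',plane(cv,f([(327,143),(402,220),(435,192),(113,85),(130,85)]),50).round(1).tolist())
# side/scene: grip top center, base plate corners later
```

```text
sLl [[473.2, -41.5], [435.4, -134.5]] dir 67.85 x at y=-50 469.8
sLr [[490.9, -39.7], [444.7, -149.6]] dir 67.18 x at y=-50 486.6
sRl [[533.2, -71.4], [497.9, -158.1]] dir 67.88 x at y=-50 541.9
sRr [[547.2, -79.1], [520.5, -142.7]] dir 67.17 x at y=-50 559.5
pl [[461.5, -46.6], [425.5, -132.7]] dir 67.32 x at y=-50 460.1
pr [[588.8, -10.7], [538.4, -125.8]] dir 66.35 x at y=-50 571.6
86
97
fixed jaw corners z48 [[423.1, -137.0, 48.0], [445.9, -164.7, 48.0], [481.6, -165.6, 48.0]]
mov jaw z50 [[535.9, -37.1, 50.0], [556.7, -63.5, 50.0], [568.3, -53.8, 50.0], [471.8, -18.1, 50.0], [477.1, -18.1, 50.0]]
```

```bash
cat >> h.py <<'E'
th=np.deg2rad(67.3); VX=np.array([np.sin(th),-np.cos(th)]); VY=np.array([np.cos(th),np.sin(th)])
AX=np.array([565.2,71.5]); O=AX-197*VY
def v2w(x,y,z): return np.r_[O+x*VX+y*VY,z]
E
python3 - <<'E'
from h import *
s=sense(); out=[]
pts=[(46,-40,48),(-46,-40,48),(46,65,50),(-46,65,50),(-46,-99,48),(52,-107,12),(-52,-107,12),(52,249,12),(-52,249,12)]
for n,(x0,y0,w,h) in {'wrist':(30,180,200,250),'scene':(250,205,190,120)}.items():
    im=cv2.imread(f'pics/{n}0.png'); cv=view(n,s); k=2.2 if n=='wrist' else 2.2*1.0
    k={'wrist':2.0,'scene':2.1}[n]
    a=cv2.resize(im[y0:y0+h,x0:x0+w],None,fx=k,fy=k,interpolation=cv2.INTER_CUBIC)
    for i,(x,y) in enumerate(proj(cv,[v2w(*p) for p in pts])):
        cv2.circle(a,(int((x-x0+.5)*k),int((y-y0+.5)*k)),2,(0,0,255),-1)
    c=[701.9,-125.8]
    for r in (48.5,56.5):
        for t in np.arange(0,6.28,.1):
            x,y=proj(cv,[[c[0]+r*np.cos(t),c[1]+r*np.sin(t),55]])[0]; cv2.circle(a,(int((x-x0+.5)*k),int((y-y0+.5)*k)),1,(255,0,255),-1)
    b=np.zeros((500,400,3),np.uint8); b[:min(500,a.shape[0]),:min(400,a.shape[1])]=a[:500,:400]; out.append(b)
cv2.imwrite('pics/ov.png',np.hstack(out))
E
```

```text
(no output)
```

View pics/ov.png

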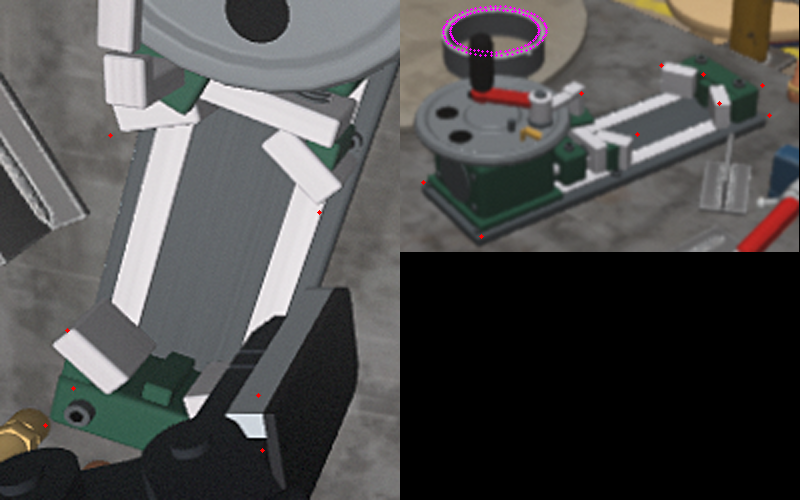

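The overlay confirms the fit: the projected jaw tips and base-plate corners land on the vice, and the ring circles land on the ring rim. The ring centre is about (702,-126) and the vice yaw about -22.7°. I'll pinch the +VX wall.

Emit:
{"method": "send_rows", "body": {
  "increments": [
    [0,0,0,0.168],
    [0,0,0,0.168],
    [0,0,0,0.168],
    [-0.35,0.42,0.3,0],
    [-0.35,0.42,0.3,0],
    [-0.35,0.42,0.3,0],
    [-0.35,0.42,0.3,0],
    [-0.35,0.42,0.3,0],
    [-0.35,0.42,0.3,0],
    [0,0,0,0],
    [0,0,0,0]
  ],
  "grip": 0.5
}}

```text
clock: 1.25
eef_pos: [750.3, -146.1, 140.3]
tool_rot: [0.833, 0.554, -0.001, -0.0]
ft_force: [-1.5, 0.5, 1.0]
width: 42.4
grip_force: 0.0
```

Run:
```python
from h import *
s=sense(); print(s['clock'],s['eef_pos'],R.from_quat(s['tool_rot']).as_matrix().round(3).tolist(),s['width'],s['ft_force'])
im=grab_frame('wrist')[:,:,::-1].copy(); cv=view('wrist',s)
for r in (48.5,56.5):
    for x,y in proj(cv,[[701.9+r*np.cos(t),-125.8+r*np.sin(t),55] for t in np.arange(0,6.28,.1)]): cv2.circle(im,(int(x),int(y)),1,(255,0,255),-1)
cv2.imwrite('pics/w2.png',im)
M=R.from_quat(s['tool_rot']).as_matrix(); t=np.array([701.9,-125.8])+52.5*VX
print('delta tool mm',M.T@(np.r_[t,27]-s['eef_pos']))
```

```text
1.25 [ 750.28818771 -146.05109259  140.26226305] [[0.387, 0.922, -0.002], [0.922, -0.387, 0.0], [-0.001, -0.002, -1.0]] 42.37439344496771 [-1.45638443  0.45284929  0.97394255]
delta tool mm [6.78467291e-02 2.17605694e-01 1.13262043e+02]
```

View pics/w2.png

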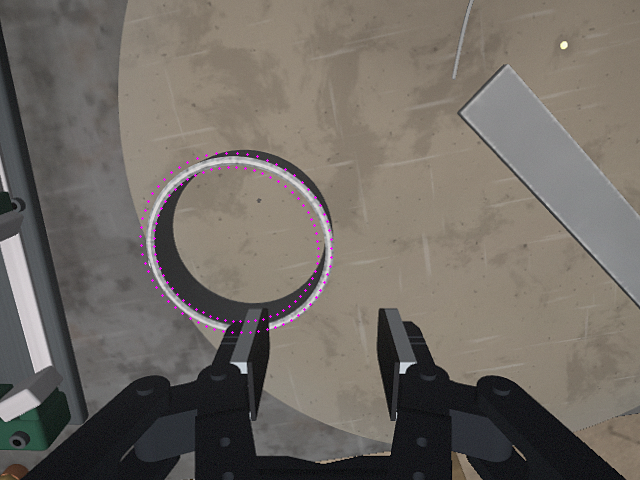

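The ring rim is centred near (240,243), slightly right of the overlay. Refitting it from this view.

Run:
```python
from h import *
s=sense(); im=grab_frame('wrist')[:,:,::-1]; cv=view('wrist',s)
g=im.min(2).astype(int); m=(g>150); m[:140]=0;m[335:]=0;m[:,:135]=0;m[:,345:]=0
ys,xs=np.nonzero(m); P=plane(cv,np.c_[xs,ys],55)[:,:2]
P=P[abs(np.hypot(*(P-[702,-126]).T)-53)<8]
for _ in range(5):
    A=np.c_[2*P,np.ones(len(P))]; x=np.linalg.lstsq(A,(P**2).sum(1),rcond=None)[0]; c=x[:2]; r=np.sqrt(x[2]+c@c)
    e=np.hypot(*(P-c).T)-r; P=P[abs(e)<3*e.std()]
print(c,r,len(P),e.std(),np.percentile(e,[3,97]))
M=R.from_quat(s['tool_rot']).as_matrix(); t=c+52.5*VX
print('delta tool mm',M.T@(np.r_[t,27]-s['eef_pos']))
```

```text
[ 703.26256275 -126.66487243] 53.32111640113853 3065 1.1585022440569488 [-2.16528801  1.85741896]
delta tool mm [ -1.45202681   1.86044153 114.01003777]
```

Emit:
{"method": "send_rows", "body": {
  "increments": [
    [-0.02,0.036,0.3,0],
    [0,0,0.4,0],
    [0,0,0.4,0],
    [0,0,0.4,0],
    [0,0,0.3,0],
    [0,0,0.2,0],
    [0,0,0.15,0],
    [0,0,0.1,0],
    [0,0,0,0],
    [0,0,0,0]
  ]
}}

```text
clock: 2.35
eef_pos: [752.3, -147.2, 29.4]
tool_rot: [0.832, 0.554, 0.0, 0.0]
ft_force: [-0.6, -0.5, 0.5]
width: 42.3
grip_force: 0.0
```

Emit:
{"method": "send_rows", "body": {
  "increments": [
    [0,0,0,0],
    [0,0,0,0],
    [0,0,0,0],
    [0,0,0,0],
    [0,0,0,0],
    [0,0,0,0],
    [0,0,0,0],
    [0,0,0,0]
  ],
  "grip": 0
}}

```text
clock: 3.15
eef_pos: [752.4, -147.2, 29.3]
tool_rot: [0.832, 0.554, 0.0, 0.0]
ft_force: [0.5, -1.4, 5.5]
width: 7.4
grip_force: 58.2
```

Emit:
{"method": "send_rows", "body": {
  "increments": [
    [0,0,-0.1,0],
    [0,0,-0.3,0],
    [0,0,-0.4,0],
    [0,0,-0.4,0],
    [0,0,-0.4,0],
    [0,0,0,0]
  ]
}}

```text
clock: 3.75
eef_pos: [753.6, -147.5, 113.0]
tool_rot: [0.832, 0.554, 0.002, 0.002]
ft_force: [-0.1, 0.8, -1.7]
width: 6.9
grip_force: 57.9
```

Emit:
{"method": "send_rows", "body": {
  "increments": [
    [-0.11,-0.29,0,0],
    [-0.15,-0.5,0,0],
    [-0.15,-0.5,0,0],
    [-0.15,-0.6,0,0],
    [-0.15,-0.6,0,0],
    [-0.15,-0.6,0,0],
    [-0.15,-0.5,0,0],
    [-0.1,-0.4,0,0],
    [0,-0.1,0,0],
    [0,0,0,0],
    [0,0,0,0],
    [0,0,0,0]
  ]
}}

```text
clock: 4.95
eef_pos: [542.7, -119.5, 108.7]
tool_rot: [0.832, 0.554, 0.0, 0.0]
ft_force: [0.3, -0.1, -1.9]
width: 7.0
grip_force: 58.0
```

Run:
```python
from h import *
s=sense(); im=grab_frame('wrist'); im2=grab_frame('scene')
cv2.imwrite('pics/w3.png',np.hstack([im[:,:,::-1][::,:][0:480,0:400],cv2.resize(im2[180:330,240:440,::-1],(400,300))if 0 else np.vstack([cv2.resize(im2[190:310,250:410,::-1],(400,300)),np.zeros((180,400,3),np.uint8)])]))
M=R.from_quat(s['tool_rot']).as_matrix()
print(s['eef_pos'],s['width'],s['ft_force'],'delta',M.T@(v2w(52.5,12,27)-s['eef_pos']))
```

```text
[ 542.67209043 -119.51424231  108.73249038] 6.966863898034713 [ 0.34002601 -0.0772836  -1.90176408] delta [-0.08734466 -0.45168373 81.73237826]
```

View pics/w3.png

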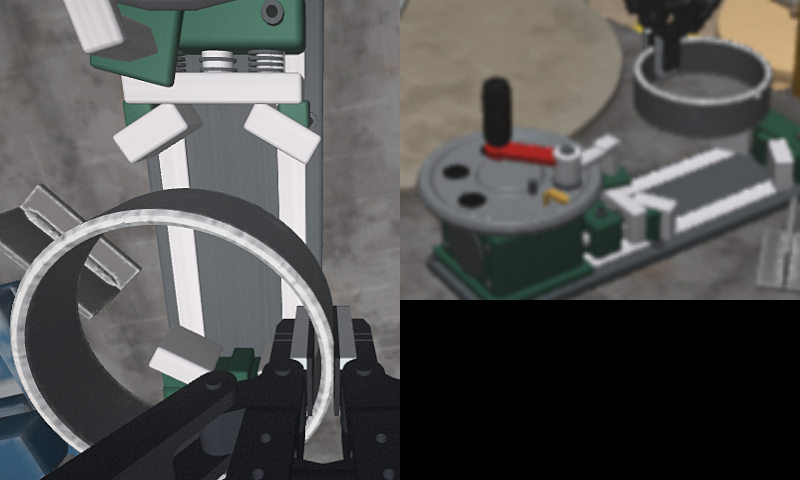

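The ring is held level above the open nest, with the wheel still folded. I'll measure the ring's actual centre in the hand.

Run:
```python
from h import *
s=sense(); im=cv2.imread('pics/w3.png')[:,:400]; cv=view('wrist',s)
# trace rim: click points on rim mid
px=[(14,320),(38,262),(90,222),(145,213),(200,220),(255,245),(300,285),(20,385),(55,440)]
for z in (132,134.4,137):
    P=plane(cv,px,z)[:,:2]; A=np.c_[2*P,np.ones(len(P))]; x=np.linalg.lstsq(A,(P**2).sum(1),rcond=None)[0]; c=x[:2]; r=np.sqrt(x[2]+c@c)
    d=c-O; e=np.hypot(*(P-c).T)-r
    print(z,c,r,'vice',d@VX,d@VY,e.round(1))
```

```text
132 [ 491.51381404 -103.79353734] 56.24702874124211 vice -0.3314779713330962 6.849090568917412 [-1.5 -0.4  1.   0.7  0.4 -0.3 -0.7 -0.4  1.2]
134.4 [ 493.17490769 -102.53917712] 55.105487178551705 vice 0.7168789981528954 8.647311723687752 [-1.4 -0.4  1.   0.6  0.4 -0.3 -0.7 -0.4  1.1]
137 [ 494.9744258  -101.18028689] 53.86881715229892 vice 1.8525990484279955 10.595384641358283 [-1.4 -0.4  1.   0.6  0.4 -0.2 -0.7 -0.4  1.1]
```

Emit:
{"method": "send_rows", "body": {
  "increments": [
    [0.04,0,0.2,0],
    [0,0,0.35,0],
    [0,0,0.35,0],
    [0,0,0.3,0],
    [0,0,0.2,0],
    [0,0,0.12,0],
    [0,0,0.06,0],
    [0,0,0.03,0],
    [0,0,0,0],
    [0,0,0,0]
  ]
}}

```text
clock: 6.05
eef_pos: [543.0, -117.6, 28.8]
tool_rot: [0.832, 0.554, 0.0, 0.0]
ft_force: [0.1, -0.3, -2.7]
width: 6.9
grip_force: 58.1
```

Emit:
{"method": "send_rows", "body": {
  "increments": [
    [0,0,0.025,0],
    [0,0,0.02,0],
    [0,0,0,0],
    [0,0,0,0]
  ]
}}

```text
clock: 6.45
eef_pos: [543.1, -117.7, 26.6]
tool_rot: [0.832, 0.554, 0.0, 0.0]
ft_force: [-0.7, 0.4, 7.1]
width: 7.1
grip_force: 59.1
```

Emit:
{"method": "send_rows", "body": {
  "increments": [
    [0,0,0,0],
    [0,0,0,0],
    [0,0,0,0],
    [0,0,0,0]
  ],
  "grip": 0.4
}}

```text
clock: 6.85
eef_pos: [542.6, -117.6, 26.0]
tool_rot: [0.832, 0.554, -0.0, -0.0]
ft_force: [-0.8, 0.1, 0.7]
width: 34.0
grip_force: 0.0
```

Emit:
{"method": "send_rows", "body": {
  "increments": [
    [0,0,-0.2,0],
    [0,0,-0.3,0],
    [0,0,-0.5,0],
    [0,0,-0.5,0],
    [0,0,-0.6,0],
    [0,0,-0.6,0],
    [0,0,-0.6,0],
    [0,0,-0.3,0],
    [0,0,0,0]
  ],
  "grip": 0.4
}}

```text
clock: 7.75
eef_pos: [543.8, -117.9, 209.7]
tool_rot: [0.832, 0.554, 0.002, 0.001]
ft_force: [-0.8, -0.1, 0.2]
width: 34.3
grip_force: 0.0
```

Run:
```python
from h import *
s=sense(); im=grab_frame('wrist')[:,:,::-1].copy(); cv=view('wrist',s); print(s['clock'],s['eef_pos'],s['ft_force'])
for x,y in proj(cv,[v2w(56.5*np.cos(t),12+56.5*np.sin(t),52) for t in np.arange(0,6.28,.15)]): cv2.circle(im,(int(x),int(y)),1,(255,0,255),-1)
cv2.imwrite('pics/w4.png',im)
# targets
for n,p in {'axis':(0,197),'pivot':(-31.8,165.2),'grip':(7.07,204.07)}.items(): print(n,v2w(*p,150))
```

```text
7.75 [ 543.82027872 -117.89809399  209.7474854 ] [-0.79997496 -0.08974695  0.1889229 ]
axis [565.2  71.5 150. ]
pivot [523.59147661  54.4351009  150.        ]
grip [574.45070001  75.29398857 150.        ]
```

View pics/w4.png

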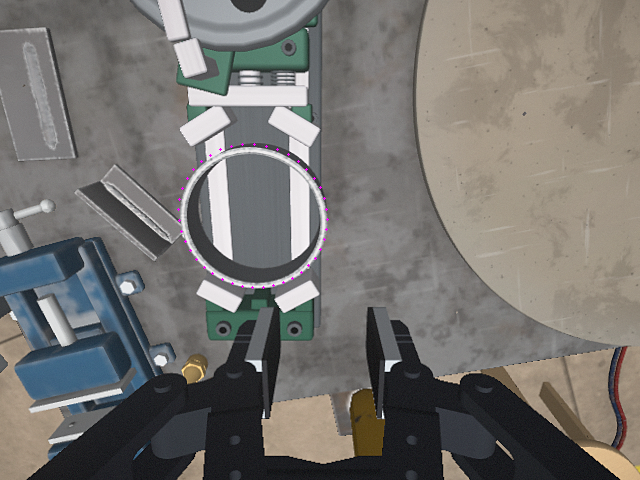

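The ring lies flat and centred in the nest, matching the overlay at y of about +11. Next I shut the fingers, turn the tool -45° and go behind the grip.

Emit:
{"method": "send_rows", "body": {
  "increments": [
    [0,0,0,-0.17],
    [0,0,0,-0.17],
    [0,0,0,-0.17],
    [0,0,0,-0.17],
    [0,0,0,-0.16],
    [0,0,0,-0.16],
    [0,0,0,0],
    [0,0,0,0]
  ],
  "grip": 0
}}

```text
clock: 8.6
eef_pos: [542.3, -117.7, 205.7]
tool_rot: [0.559, 0.829, -0.0, -0.0]
ft_force: [0.8, 0.8, 0.3]
width: 0.0
grip_force: 0.0
```

Emit:
{"method": "send_rows", "body": {
  "increments": [
    [0.3,0.15,0,0],
    [0.45,0.23,0,0],
    [0.5,0.25,0,0],
    [0.5,0.25,0,0],
    [0.5,0.25,0,0],
    [0.5,0.25,0,0],
    [0.5,0.25,0,0],
    [0.45,0.23,0,0],
    [0.32,0.17,0,0],
    [0,0,0,0],
    [0,0,0,0]
  ]
}}

```text
clock: 9.7
eef_pos: [560.0, 106.8, 205.8]
tool_rot: [0.558, 0.83, -0.0, -0.0]
ft_force: [1.1, -0.5, -0.1]
width: 0.0
grip_force: 0.0
```

```bash
cat >> h.py <<'E'
def rel(s):
    """TCP in tool axes (ex=135deg, ey=45deg of vice), about wheel axis"""
    ex=(-VX+VY)/2**.5; ey=(VX+VY)/2**.5; d=np.array(s['eef_pos'][:2])-AX
    return np.array([d@ex,d@ey])
E
python3 - <<'E'
from h import *
s=sense(); print(s['clock'],s['eef_pos'],R.from_quat(s['tool_rot']).as_matrix().round(3).tolist(),s['q'].round(2),'rel axis',rel(s),'rel pivot',rel(s)+[0,45])
im=grab_frame('scene'); cv=view('scene')
im2=grab_frame('side'); cv2.imwrite('pics/s5.png',np.hstack([cv2.resize(im[160:310,240:390,::-1],(400,400)),cv2.resize(im2[180:310,250:380,::-1],(400,400))]))
for z in (0,100): print(plane(cv,[(435,305),(395,350),(350,395)],z).round().tolist())
E
```

```text
9.7 [560.04058727 106.84376205 205.78510947] [[-0.378, 0.926, -0.001], [0.926, 0.378, -0.0], [-0.0, -0.001, -1.0]] [-0.25  0.28 -0.06  1.87  0.02  0.99  0.07] rel axis [34.65816308  8.63786941] rel pivot [34.65816308 53.63786941]
[[322.0, -61.0, 0.0], [329.0, 103.0, 0.0], [342.0, 243.0, 0.0]]
[[276.0, 70.0, 100.0], [283.0, 211.0, 100.0], [294.0, 332.0, 100.0]]
```

View pics/s5.png

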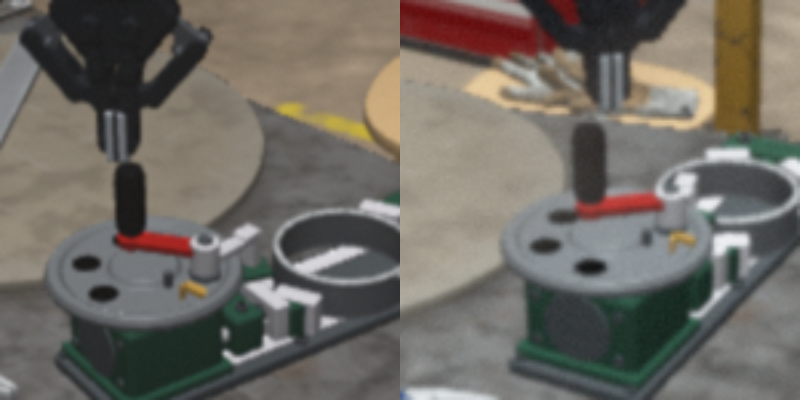

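The fingers are above the near side of the grip (34 mm behind it), and the folded arm is undisturbed. Descending.

Emit:
{"method": "send_rows", "body": {
  "increments": [
    [0,0,0.3,0],
    [0,0,0.4,0],
    [0,0,0.4,0],
    [0,0,0.24,0],
    [0,0,0.1,0],
    [0,0,0,0],
    [0,0,0,0]
  ]
}}

```text
clock: 10.5
eef_pos: [560.7, 106.8, 134.8]
tool_rot: [0.557, 0.83, 0.0, 0.0]
ft_force: [0.1, -0.9, -1.2]
width: 0.0
grip_force: 0.0
```

Run:
```python
from h import *
s=sense(); p=rel(s)+[0,45]; print(s['eef_pos'],s['ft_force'],p)
# waypoints, d interpolated
q=p.copy()
for a in [0,10,20,30,40,50,60,70,80,90,100,110,120,130,140,150,160,170,175,180]:
    r=np.deg2rad(a); d=24; t=np.array([-55*np.sin(r)+d*np.cos(r),55*np.cos(r)+d*np.sin(r)])
    print(a,t.round(1),((t-q)/50).round(3)); q=t
```

```text
[560.69825497 106.79831021 134.77729298] [ 0.05408422 -0.87223367 -1.22278317] [34.36655453 54.22910298]
0 [24. 55.] [-0.207  0.015]
10 [14.1 58.3] [-0.198  0.067]
20 [ 3.7 59.9] [-0.207  0.031]
30 [-6.7 59.6] [-0.209 -0.005]
40 [-17.   57.6] [-0.205 -0.041]
50 [-26.7  53.7] [-0.195 -0.076]
60 [-35.6  48.3] [-0.179 -0.109]
70 [-43.5  41.4] [-0.157 -0.138]
80 [-50.   33.2] [-0.13  -0.164]
90 [-55.  24.] [-0.1   -0.184]
100 [-58.3  14.1] [-0.067 -0.198]
110 [-59.9   3.7] [-0.031 -0.207]
120 [-59.6  -6.7] [ 0.005 -0.209]
130 [-57.6 -17. ] [ 0.041 -0.205]
140 [-53.7 -26.7] [ 0.076 -0.195]
150 [-48.3 -35.6] [ 0.109 -0.179]
160 [-41.4 -43.5] [ 0.138 -0.157]
170 [-33.2 -50. ] [ 0.164 -0.13 ]
175 [-28.7 -52.7] [ 0.09  -0.054]
180 [-24. -55.] [ 0.094 -0.046]
```

Emit:
{"method": "send_rows", "body": {
  "increments": [
    [-0.1,0.01,0,0],
    [-0.1,0,0,0],
    [-0.1,0.03,0,0],
    [-0.1,0.04,0,0],
    [-0.1,0.02,0,0],
    [-0.1,0.01,0,0],
    [-0.1,0,0,0],
    [-0.11,-0.01,0,0],
    [-0.1,-0.02,0,0],
    [-0.1,-0.02,0,0],
    [-0.1,-0.04,0,0],
    [-0.1,-0.04,0,0]
  ]
}}

```text
clock: 11.7
eef_pos: [582.3, 50.1, 134.1]
tool_rot: [0.557, 0.831, 0.0, 0.0]
ft_force: [0.4, 2.0, -1.2]
width: -0.4
grip_force: 0.0
```

Emit:
{"method": "send_rows", "body": {
  "increments": [
    [-0.09,-0.05,0,0],
    [-0.09,-0.06,0,0],
    [-0.08,-0.07,0,0],
    [-0.08,-0.07,0,0],
    [-0.07,-0.08,0,0],
    [-0.06,-0.08,0,0],
    [-0.05,-0.09,0,0],
    [-0.05,-0.09,0,0],
    [-0.04,-0.1,0,0],
    [-0.03,-0.1,0,0],
    [-0.02,-0.1,0,0],
    [-0.01,-0.11,0,0]
  ]
}}

```text
clock: 12.9
eef_pos: [548.4, 0.2, 134.0]
tool_rot: [0.557, 0.831, -0.0, -0.0]
ft_force: [2.2, 0.6, 1.9]
width: -0.1
grip_force: 1.4
```

Run:
```python
from h import *
s=sense(); print(s['clock'],rel(s)+[0,45],s['eef_pos'][2],s['ft_force'])
im=grab_frame('scene');im2=grab_frame('side'); cv2.imwrite('pics/s6.png',np.hstack([cv2.resize(im[160:310,240:390,::-1],(400,400)),cv2.resize(im2[180:310,250:380,::-1],(400,400))]))
```

```text
12.9 [-59.58292295   2.3913959 ] 134.0124830563378 [2.23075275 0.59301188 1.91429274]
```

View pics/s6.png

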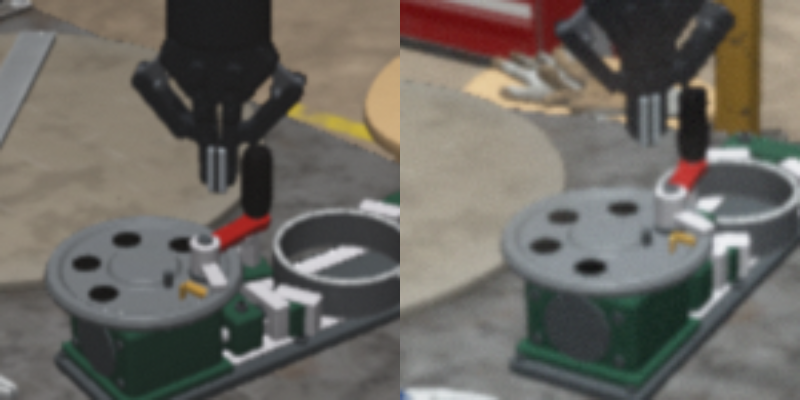

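The arm is following at about 110°, so the push works. That was my tenth picture, so I'll check the rest by mask and force. Continuing to about 170°.

Emit:
{"method": "send_rows", "body": {
  "increments": [
    [0,-0.09,0,0],
    [0.0,-0.1,0,0],
    [0.02,-0.1,0,0],
    [0.02,-0.1,0,0],
    [0.04,-0.1,0,0],
    [0.04,-0.1,0,0],
    [0.05,-0.09,0,0],
    [0.06,-0.09,0,0],
    [0.07,-0.08,0,0],
    [0.07,-0.08,0,0],
    [0.08,-0.07,0,0],
    [0.08,-0.06,0,0]
  ]
}}

```text
clock: 14.2
eef_pos: [489.1, 5.1, 134.0]
tool_rot: [0.557, 0.831, -0.0, -0.0]
ft_force: [0.6, -3.2, -0.5]
width: 0.0
grip_force: 0.0
```

```bash
cat > look.py <<'E'
from h import *
s=sense(); print(s['clock'],'rel pivot',rel(s)+[0,45],'rel axis',rel(s),s['eef_pos'][2],s['ft_force'])
ex=(-VX+VY)/2**.5; ey=(VX+VY)/2**.5
for n in ('scene','side'):
    im=grab_frame(n); h=cv2.cvtColor(im,cv2.COLOR_RGB2HSV); cv=view(n)
    m=(((h[...,0]<8)|(h[...,0]>172))&(h[...,1]>150)&(h[...,2]>70)).astype(np.uint8)
    P=np.zeros(m.shape,np.uint8); c=proj(cv,[[*AX,121]])[0].astype(int); cv2.circle(P,tuple(map(int,c)),85,1,-1); m&=P
    k,l,st,ce=cv2.connectedComponentsWithStats(m)
    if k>1:
        ys,xs=np.nonzero(m); W=plane(cv,np.c_[xs,ys],119)[:,:2]-AX; W=W[np.hypot(*W.T)<125]
        u=np.c_[W@ex,W@ey]; far=u[np.argsort(-np.hypot(*u.T))[:max(5,len(u)//20)]].mean(0)
        print(n,len(u),'mean rel axis',u.mean(0).round(1),'far',far.round(1))
E
python3 look.py
```

```text
14.2 rel pivot [-32.55410269 -50.57072082] rel axis [-32.55410269 -95.57072082] 134.02041881571296 [ 0.56467262 -3.18881679 -0.46320123]
scene 163 mean rel axis [ -0.7 -78.4] far [  -4.9 -104.7]
side 99 mean rel axis [ -5.2 -81. ] far [  -9.6 -105.1]
```

Emit:
{"method": "send_rows", "body": {
  "increments": [
    [0.06,-0.04,0,0],
    [0.06,-0.03,0,0],
    [0.04,-0.02,0,0],
    [0.02,0,0,0],
    [0,0,0,0],
    [0,0,0,0]
  ]
}}

```text
clock: 14.9
eef_pos: [482.0, 11.8, 134.0]
tool_rot: [0.557, 0.831, 0.0, -0.0]
ft_force: [0.7, 0.2, 0.0]
width: 0.0
grip_force: 0.0
```

```bash
python3 look.py
```

```text
14.9 rel pivot [-23.71130261 -54.6023864 ] rel axis [-23.71130261 -99.6023864 ] 134.02547899351438 [0.7280105  0.24642547 0.04438081]
scene 170 mean rel axis [  6.2 -78.3] far [   6.8 -105.3]
side 109 mean rel axis [  1.4 -80.3] far [  -0.5 -104.9]
```

Emit:
{"method": "send_rows", "body": {
  "increments": [
    [0.02,0,0,0],
    [0.02,0,0,0],
    [0,0,0,0]
  ]
}}

```text
clock: 15.3
eef_pos: [481.3, 13.5, 134.0]
tool_rot: [0.557, 0.831, -0.0, -0.0]
ft_force: [-0.1, -1.2, 0.1]
width: 0.2
grip_force: 0.0
```

Emit:
{"method": "send_rows", "body": {
  "increments": [
    [0.02,0,0,0],
    [0.02,0,0,0],
    [0,0,0,0]
  ]
}}

```text
clock: 15.6
eef_pos: [481.0, 14.7, 134.2]
tool_rot: [0.557, 0.83, -0.0, 0.001]
ft_force: [3.6, -5.6, -0.5]
width: 0.1
grip_force: 0.0
```

Emit:
{"method": "send_rows", "body": {
  "increments": [
    [0.02,0,0,0],
    [0.02,0,0,0],
    [0,0,0,0]
  ]
}}

```text
clock: 15.9
eef_pos: [480.9, 15.6, 134.3]
tool_rot: [0.558, 0.83, 0.0, 0.001]
ft_force: [8.0, -12.2, -3.7]
width: -0.4
grip_force: 0.1
```

```bash
python3 look.py
```

```text
15.9 rel pivot [-19.71266322 -54.21311163] rel axis [-19.71266322 -99.21311163] 134.290466156733 [  8.048974   -12.20750462  -3.731929  ]
scene 175 mean rel axis [  7.6 -78.5] far [   8.5 -105.5]
side 111 mean rel axis [  3.  -80.8] far [   2.8 -105.9]
```

Emit:
{"method": "send_rows", "body": {
  "increments": [
    [0.02,0,0,0],
    [0.02,0,0,0],
    [0,0,0,0]
  ]
}}

```text
clock: 16.3
eef_pos: [480.7, 16.2, 134.4]
tool_rot: [0.558, 0.83, -0.0, 0.002]
ft_force: [13.3, -20.9, -5.6]
width: 0.3
grip_force: 3.8
```

Emit:
{"method": "send_rows", "body": {
  "increments": [
    [-0.1,0,0,0],
    [-0.2,0,0,0],
    [-0.2,0,0,0],
    [0,0,0,0]
  ]
}}

```text
clock: 16.7
eef_pos: [488.9, -5.4, 134.0]
tool_rot: [0.558, 0.83, -0.0, 0.0]
ft_force: [0.3, 0.5, -0.7]
width: -0.3
grip_force: 0.0
```

```bash
python3 look.py
```

```text
16.7 rel pivot [-42.23453561 -54.78399985] rel axis [-42.23453561 -99.78399985] 134.00946780573219 [ 0.31720475  0.47710446 -0.65415312]
scene 174 mean rel axis [  7.4 -78.5] far [   9.  -105.1]
side 110 mean rel axis [  2.8 -80.5] far [   4.7 -105.3]
```

The arm holds at its stop. Hopping over the grip to its other side.

Emit:
{"method": "send_rows", "body": {
  "increments": [
    [0,0,-0.4,0],
    [0,0,-0.5,0],
    [0,0,-0.5,0],
    [0,0,-0.1,0],
    [0.3,0,0,0],
    [0.5,0,0,0],
    [0.5,0,0,0],
    [0.3,0,0,0],
    [0,0,0,0],
    [0,0,0,0]
  ]
}}

```text
clock: 17.8
eef_pos: [458.0, 69.9, 208.8]
tool_rot: [0.557, 0.831, -0.0, -0.0]
ft_force: [-0.2, 0.1, -0.2]
width: 0.2
grip_force: 0.0
```

Emit:
{"method": "send_rows", "body": {
  "increments": [
    [0,0,0.4,0],
    [0,0,0.5,0],
    [0,0,0.4,0],
    [0,0,0.15,0],
    [0,0,0.05,0],
    [0,0,0,0],
    [0,0,0,0]
  ]
}}

```text
clock: 18.5
eef_pos: [458.7, 69.8, 134.9]
tool_rot: [0.557, 0.831, 0.0, 0.0]
ft_force: [-0.0, -0.8, -0.9]
width: 0.3
grip_force: 0.0
```

```bash
python3 look.py
python3 - <<'E'
from h import *
q=rel(sense())
for a in range(0,280,15):
    r=np.deg2rad(a); d=26; t=np.array([-100*np.sin(r)+d*np.cos(r),-100*np.cos(r)-d*np.sin(r)])
    w=AX+t[0]*(-VX+VY)/2**.5+t[1]*(VX+VY)/2**.5
    print(a,t.round(1),((t-q)/50).round(2),w.round()); q=t
E
```

```text
18.5 rel pivot [ 38.84952878 -54.14387478] rel axis [ 38.84952878 -99.14387478] 134.86948524004234 [-0.00860779 -0.84969392 -0.91736027]
scene 96 mean rel axis [  6.6 -66.8] far [ 16.2 -86.5]
side 109 mean rel axis [  2.8 -79.6] far [   5.5 -101.8]
0 [  26. -100.] [-0.26 -0.02] [463.  58.]
15 [  -0.8 -103.3] [-0.54 -0.07] [470.  32.]
30 [-27.5 -99.6] [-0.53  0.07] [483.   8.]
45 [-52.3 -89.1] [-0.5   0.21] [503. -11.]
60 [-73.6 -72.5] [-0.43  0.33] [526. -24.]
75 [-89.9 -51. ] [-0.33  0.43] [552. -31.]
90 [-100.  -26.] [-0.2  0.5] [579. -31.]
105 [-103.3    0.8] [-0.07  0.54] [605. -24.]
120 [-99.6  27.5] [0.07 0.53] [628. -10.]
135 [-89.1  52.3] [0.21 0.5 ] [647.   9.]
150 [-72.5  73.6] [0.33 0.43] [661.  32.]
165 [-51.   89.9] [0.43 0.33] [668.  58.]
180 [-26. 100.] [0.5 0.2] [668.  85.]
195 [  0.8 103.3] [0.54 0.07] [661. 111.]
210 [27.5 99.6] [ 0.53 -0.07] [647. 135.]
225 [52.3 89.1] [ 0.5  -0.21] [628. 154.]
240 [73.6 72.5] [ 0.43 -0.33] [604. 167.]
255 [89.9 51. ] [ 0.33 -0.43] [578. 174.]
270 [100.  26.] [ 0.2 -0.5] [551. 174.]
```

Emit:
{"method": "send_rows", "body": {
  "increments": [
    [-0.13,-0.01,0,0],
    [-0.13,-0.01,0,0],
    [-0.18,-0.03,0,0],
    [-0.18,-0.02,0,0],
    [-0.18,-0.02,0,0],
    [-0.18,0.01,0,0],
    [-0.18,0.02,0,0],
    [-0.17,0.04,0,0],
    [-0.17,0.05,0,0],
    [-0.17,0.07,0,0],
    [-0.16,0.09,0,0],
    [0,0,0,0]
  ]
}}

```text
clock: 19.8
eef_pos: [502.8, -12.1, 134.0]
tool_rot: [0.557, 0.83, 0.0, 0.0]
ft_force: [-0.3, 0.5, -0.4]
width: 0.2
grip_force: 0.0
```

```bash
python3 look.py
```

```text
19.8 rel pivot [-53.64749592 -44.40761685] rel axis [-53.64749592 -89.40761685] 134.0446932881267 [-0.27150167  0.54953576 -0.36260298]
scene 126 mean rel axis [-53.3 -55.3] far [-70.1 -73.6]
side 55 mean rel axis [-61.6 -57.3] far [-73.6 -69.1]
```

The arm stays radial and the wheel is at about 45°, so the latch is holding. Continuing.

Emit:
{"method": "send_rows", "body": {
  "increments": [
    [-0.15,0.1,0,0],
    [-0.14,0.11,0,0],
    [-0.13,0.12,0,0],
    [-0.12,0.13,0,0],
    [-0.11,0.14,0,0],
    [-0.09,0.15,0,0],
    [-0.08,0.16,0,0],
    [-0.07,0.17,0,0],
    [-0.05,0.17,0,0],
    [-0.04,0.18,0,0],
    [-0.02,0.18,0,0],
    [-0.01,0.18,0,0]
  ]
}}

```text
clock: 21.1
eef_pos: [604.5, -24.3, 134.1]
tool_rot: [0.557, 0.83, -0.0, 0.0]
ft_force: [-4.6, 0.1, 4.8]
width: 0.1
grip_force: 3.1
```

```bash
python3 look.py
```

```text
21.1 rel pivot [-103.54264318   44.98535155] rel axis [-1.03542643e+02 -1.46484464e-02] 134.0830959377965 [-4.61934928  0.07686302  4.82631945]
scene 77 mean rel axis [-78.   27.7] far [-95.3  34.2]
side 41 mean rel axis [-79.   28.5] far [-93.2  32.3]
```

Emit:
{"method": "send_rows", "body": {
  "increments": [
    [0.01,0.18,0,0],
    [0.02,0.18,0,0],
    [0.04,0.18,0,0],
    [0.05,0.17,0,0],
    [0.07,0.17,0,0],
    [0.09,0.16,0,0],
    [0.1,0.15,0,0],
    [0.11,0.14,0,0],
    [0.12,0.14,0,0],
    [0.13,0.12,0,0],
    [0.14,0.11,0,0],
    [0.16,0.1,0,0]
  ]
}}

```text
clock: 22.4
eef_pos: [667.4, 59.0, 134.1]
tool_rot: [0.557, 0.831, 0.0, 0.0]
ft_force: [0.3, -2.9, -0.5]
width: -0.0
grip_force: 0.0
```

```bash
python3 look.py
```

```text
22.4 rel pivot [-50.32666487 134.86773149] rel axis [-50.32666487  89.86773149] 134.11864950739363 [ 0.29263324 -2.91085217 -0.51067085]
scene 137 mean rel axis [-15.5  81.2] far [-21.4 106.4]
side 55 mean rel axis [-18.5  76.4] far [-23.6  94.7]
```

Wheel at about 168°. Next, 165 to 225°.

Emit:
{"method": "send_rows", "body": {
  "increments": [
    [0.16,0.08,0,0],
    [0.16,0.07,0,0],
    [0.17,0.05,0,0],
    [0.18,0.04,0,0],
    [0.18,0.02,0,0],
    [0.18,0.01,0,0],
    [0.18,-0.01,0,0],
    [0.18,-0.02,0,0],
    [0.17,-0.04,0,0],
    [0.17,-0.05,0,0],
    [0.17,-0.07,0,0],
    [0.16,-0.09,0,0]
  ]
}}

```text
clock: 23.7
eef_pos: [627.2, 154.1, 134.1]
tool_rot: [0.557, 0.831, 0.0, 0.0]
ft_force: [2.5, -2.6, -0.4]
width: -0.1
grip_force: 0.0
```

```bash
python3 look.py
```

```text
23.7 rel pivot [ 52.94660939 133.69116507] rel axis [52.94660939 88.69116507] 134.13115171372803 [ 2.54888897 -2.64585923 -0.40589615]
scene 168 mean rel axis [65.  55.5] far [87.8 72.7]
side 112 mean rel axis [65.7 57.6] far [89.7 73.5]
```

Emit:
{"method": "send_rows", "body": {
  "increments": [
    [0.15,-0.1,0,0],
    [0.14,-0.11,0,0],
    [0.13,-0.12,0,0],
    [0.12,-0.13,0,0],
    [0.11,-0.14,0,0],
    [0.1,-0.16,0,0],
    [0.06,-0.1,0,0],
    [0.05,-0.1,0,0],
    [0,0,0,0]
  ]
}}

```text
clock: 24.7
eef_pos: [566.3, 176.0, 134.7]
tool_rot: [0.557, 0.831, 0.001, 0.0]
ft_force: [0.8, 0.2, 6.0]
width: 0.3
grip_force: 2.8
```

```bash
python3 look.py
```

```text
24.7 rel pivot [96.25080542 85.62185822] rel axis [96.25080542 40.62185822] 134.74260824056586 [0.80880025 0.22177827 5.98903974]
scene 98 mean rel axis [93.6  5.6] far [118.3   7.5]
side 73 mean rel axis [94.5 10.8] far [115.4  10. ]
```

Emit:
{"method": "send_rows", "body": {
  "increments": [
    [0.02,-0.1,0,0],
    [0.01,-0.08,0,0],
    [0,-0.04,0,0],
    [0,0,0,0]
  ]
}}

```text
clock: 25.2
eef_pos: [556.8, 173.3, 135.1]
tool_rot: [0.557, 0.831, 0.002, 0.001]
ft_force: [6.2, 1.6, 5.3]
width: 0.0
grip_force: 3.7
```

Emit:
{"method": "send_rows", "body": {
  "increments": [
    [0,-0.04,0,0],
    [0,-0.04,0,0],
    [0,0,0,0]
  ]
}}

```text
clock: 25.5
eef_pos: [554.4, 172.4, 135.7]
tool_rot: [0.557, 0.831, 0.003, 0.001]
ft_force: [11.7, 5.0, 6.1]
width: 0.1
grip_force: 5.9
```

```bash
python3 look.py
```

```text
25.5 rel pivot [97.49433806 73.31406704] rel axis [97.49433806 28.31406704] 135.70750098020858 [11.65646116  4.95953224  6.09109883]
scene 66 mean rel axis [99.9 -2.7] far [117.1  -3.4]
side 89 mean rel axis [93.8  2.1] far [116.8   3.1]
```

Emit:
{"method": "send_rows", "body": {
  "increments": [
    [0,-0.04,0,0],
    [0,-0.04,0,0],
    [0,0,0,0]
  ]
}}

```text
clock: 25.9
eef_pos: [551.9, 171.5, 136.4]
tool_rot: [0.557, 0.831, 0.004, 0.002]
ft_force: [17.5, 6.6, 9.8]
width: 0.0
grip_force: 8.4
```

Emit:
{"method": "send_rows", "body": {
  "increments": [
    [0,-0.04,0,0],
    [0,-0.02,0,0],
    [0,0,0,0],
    [0,0,0,0]
  ]
}}

```text
clock: 26.3
eef_pos: [550.1, 170.8, 137.0]
tool_rot: [0.557, 0.831, 0.005, 0.003]
ft_force: [19.8, 7.4, 12.2]
width: -0.2
grip_force: 10.7
```

```bash
python3 look.py
```

```text
26.3 rel pivot [97.56010993 68.71446902] rel axis [97.56010993 23.71446902] 136.98385912763115 [19.75129392  7.39371011 12.20368904]
scene 62 mean rel axis [104.1  -3.4] far [117.1  -3.4]
side 80 mean rel axis [95.9  1. ] far [116.8   0.7]
```

Emit:
{"method": "send_rows", "body": {
  "increments": [
    [0,-0.04,0,0],
    [0,-0.04,0,0],
    [0,0,0,0],
    [0,0,0,0]
  ]
}}

```text
clock: 26.8
eef_pos: [547.6, 169.7, 137.7]
tool_rot: [0.557, 0.831, 0.006, 0.003]
ft_force: [24.7, 10.0, 15.6]
width: -0.0
grip_force: 13.7
```

```bash
python3 look.py
```

```text
26.8 rel pivot [97.57498881 65.97990878] rel axis [97.57498881 20.97990878] 137.7412673297103 [24.68256905 10.04828256 15.550451  ]
scene 58 mean rel axis [104.7  -4.3] far [117.5  -4.6]
side 81 mean rel axis [97.5 -0.2] far [116.8   0.7]
```

Emit:
{"method": "send_rows", "body": {
  "increments": [
    [0,0.1,0,0],
    [0,0.2,0,0],
    [0,0.3,0,0],
    [0,0.2,0,0],
    [0,0,-0.4,0],
    [0,0,-0.5,0],
    [0,0,-0.5,0],
    [0,0,-0.5,0],
    [0,0,0,0],
    [0,0,0,0]
  ]
}}

```text
clock: 27.9
eef_pos: [578.7, 182.2, 229.2]
tool_rot: [0.557, 0.831, 0.0, -0.0]
ft_force: [0.6, 0.1, -0.7]
width: -0.5
grip_force: 0.0
```

```bash
python3 look.py
```

```text
27.9 rel pivot [97.26678954 99.46789447] rel axis [97.26678954 54.46789447] 229.22073632747566 [ 0.5857151   0.08099473 -0.71031763]
scene 134 mean rel axis [85.7 17.2] far [114.8  23. ]
side 52 mean rel axis [102.5  24.5] far [113.1  27.1]
```

Emit:
{"method": "send_rows", "body": {
  "increments": [
    [-0.3,-0.1,0,0],
    [-0.5,-0.16,0,0],
    [-0.5,-0.16,0,0],
    [-0.6,-0.2,0,0],
    [-0.6,-0.2,0,0],
    [-0.5,-0.16,0,0],
    [-0.3,-0.1,0,0],
    [0,0,0,0],
    [0,0,0,0],
    [0,0,0,0]
  ]
}}

```text
clock: 29.0
eef_pos: [591.8, 9.9, 228.8]
tool_rot: [0.556, 0.831, 0.0, -0.0]
ft_force: [1.0, 0.1, 0.3]
width: -0.1
grip_force: 0.0
```

```bash
python3 look.py
python3 - <<'E'
from h import *
s=sense(); im=grab_frame('wrist'); cv2.imwrite('pics/w7.png',im[:,:,::-1]); cv=view('wrist',s); h=cv2.cvtColor(im,cv2.COLOR_RGB2HSV)
ex=(-VX+VY)/2**.5; ey=(VX+VY)/2**.5
m=((h[...,0]<8)|(h[...,0]>172))&(h[...,1]>150)&(h[...,2]>70)
ys,xs=np.nonzero(m); W=plane(cv,np.c_[xs,ys],120)[:,:2]-AX; W=W[np.hypot(*W.T)<130]
u=np.c_[W@ex,W@ey]; print(len(u),u.mean(0),u.min(0),u.max(0))
c=u-u.mean(0); w,v=np.linalg.eigh(c.T@c); print('dir',v[:,1],np.degrees(np.arctan2(v[1,1],v[0,1])), 'sd',np.sqrt(w/len(u)))
# brass
b=(h[...,0]>15)&(h[...,0]<28)&(h[...,1]>120)&(h[...,2]>100)
ys,xs=np.nonzero(b); W=plane(cv,np.c_[xs,ys],105)[:,:2]-AX; k=np.hypot(*W.T)<75; print('brass',k.sum(),(W[k]@np.c_[ex,ey]).mean(0))
E
```

```text
29.0 rel pivot [-67.06528243  46.24765576] rel axis [-67.06528243   1.24765576] 228.82427678184987 [1.01233197 0.07966836 0.29159543]
scene 134 mean rel axis [85.6 17.1] far [114.6  21.6]
side 51 mean rel axis [102.6  24.8] far [112.5  28.9]
985 [61.86635368 13.82940973] [50.23803414  3.34936914] [69.53061366 23.32078942]
dir [0.49701146 0.86774397] 60.19752378448143 sd [4.52681978 5.08791016]
brass 375 [35.84803181 41.17996121]
```

Run:
```python
from h import *
ex=(-VX+VY)/2**.5; ey=(VX+VY)/2**.5
def brass(fn,s):
    im=cv2.imread(fn); h=cv2.cvtColor(im,cv2.COLOR_BGR2HSV); cv=view('wrist',s)
    b=((h[...,0]>15)&(h[...,0]<28)&(h[...,1]>120)&(h[...,2]>100))
    ys,xs=np.nonzero(b); W=plane(cv,np.c_[xs,ys],105)[:,:2]-AX; k=np.hypot(*W.T)<75; u=W[k]@np.c_[ex,ey]
    print(fn,k.sum(),u.mean(0),np.hypot(*u.mean(0)),np.degrees(np.arctan2(*u.mean(0)[::-1])))
    d=(h[...,2]<45)
    ys,xs=np.nonzero(d); W=plane(cv,np.c_[xs,ys],100)[:,:2]-AX
    # dark holes
    k,l,st,ce=cv2.connectedComponentsWithStats(d.astype(np.uint8))
    for i in range(1,k):
        if 200<st[i,4]<3000:
            w=(plane(cv,[ce[i]],100)[0,:2]-AX); 
            if np.hypot(*w)<75: print('  hole',st[i,4],np.hypot(*w).round(1),np.degrees(np.arctan2(w@ey,w@ex)).round(1))
s=sense(); s0=dict(s); s0['eef_pos']=np.array([674.564,-.03,230.594]); s0['tool_rot']=np.array([0.7071,0.7071,-.0005,-.00045])
brass('pics/wrist0.png',s0); brass('pics/w7.png',s)
```

```text
pics/wrist0.png 301 [ 33.76412426 -41.58527034] 53.56632147957218 -50.92598823802829
  hole 775 44.1 31.9
  hole 1860 6.8 -80.9
  hole 310 42.2 148.1
  hole 581 40.4 -152.3
pics/w7.png 375 [35.69311668 41.13580708] 54.462401732404544 49.05215994658158
```

Emit:
{"method": "send_rows", "body": {
  "increments": [
    [0.2,0.12,0,0.18],
    [0.3,0.3,0,0.18],
    [0.3,0.3,0,0.18],
    [0.3,0.4,0,0.18],
    [0,0,0,0.18],
    [0,0,0,0.18],
    [0,0,0,0.18],
    [0,0,0,0.18],
    [0,0,0,0.18],
    [0,0,0,0.18],
    [0,0,0,0.18],
    [0,0,0,0.02]
  ]
}}

```text
clock: 30.35
eef_pos: [638.3, 69.9, 229.0]
tool_rot: [0.981, 0.192, -0.0, 0.0]
ft_force: [0.0, -0.5, -0.5]
width: 0.1
grip_force: 0.0
```

```bash
cat > look2.py <<'E'
from h import *
s=sense(); r=rel(s); M=R.from_quat(s['tool_rot']).as_matrix()
ex=(-VX+VY)/2**.5; ey=(VX+VY)/2**.5
print(s['clock'],'rel',r.round(1),s['eef_pos'][2].round(1),s['ft_force'].round(1),'toolx on ex,ey',M[:2,0]@ex,M[:2,0]@ey)
print('to (98,57) in tool mm',M.T@np.r_[(98-r[0])*ex+(57-r[1])*ey,0])
for n in ('scene','side'):
    im=grab_frame(n); h=cv2.cvtColor(im,cv2.COLOR_RGB2HSV); cv=view(n)
    b=((h[...,0]>12)&(h[...,0]<28)&(h[...,1]>130)&(h[...,2]>100)); rd=((h[...,0]<8)|(h[...,0]>172))&(h[...,1]>150)&(h[...,2]>70)
    for nm,m,z,a,bb in (('brass',b,105,35,72),('red',rd,119,0,125)):
        ys,xs=np.nonzero(m); W=plane(cv,np.c_[xs,ys],z)[:,:2]-AX; q=np.hypot(*W.T); W=W[(q<bb)&(q>a)]
        if len(W):
            u=W@np.c_[ex,ey]; c=u.mean(0); print(n,nm,len(u),c.round(1),'ang',np.degrees(np.arctan2(c[1],c[0])).round(1))
E
python3 look2.py
```

```text
30.35 rel [-29.2  67. ] 229.0 [ 0.  -0.5 -0.5] toolx on ex,ey -0.0018680154835369334 0.9999982395814122
to (98,57) in tool mm [-1.02637043e+01 -1.27193196e+02  5.37010036e-03]
scene red 134 [85.7 17.2] ang 11.3
side brass 10 [36.5 43.7] ang 50.1
side red 51 [102.7  24.6] ang 13.5
```

Emit:
{"method": "send_rows", "body": {
  "increments": [
    [-0.05,-0.34,0,0],
    [-0.05,-0.5,0,0],
    [-0.05,-0.6,0,0],
    [-0.05,-0.6,0,0],
    [0,-0.5,0,0],
    [0,0,0,0],
    [0,0,0.4,0],
    [0,0,0.6,0],
    [0,0,0.5,0],
    [0,0,0.3,0],
    [0,0,0.1,0],
    [0,0,0,0]
  ]
}}

```text
clock: 31.65
eef_pos: [580.9, 182.8, 134.0]
tool_rot: [0.981, 0.194, -0.0, 0.0]
ft_force: [0.7, -0.2, 0.8]
width: 0.3
grip_force: 0.0
```

Emit:
{"method": "send_rows", "body": {
  "increments": [
    [-0.1,0,0,0],
    [-0.1,0,0,0],
    [-0.1,0,0,0],
    [0,0,0,0]
  ]
}}

```text
clock: 32.05
eef_pos: [566.9, 177.1, 134.8]
tool_rot: [0.981, 0.194, 0.001, -0.0]
ft_force: [0.8, 1.2, 1.8]
width: 0.2
grip_force: 0.0
```

```bash
python3 look2.py
```

```text
32.05 rel [97.1 41.6] 134.8 [0.8 1.2 1.8] toolx on ex,ey 0.0002893324827817345 0.9999992150427193
to (98,57) in tool mm [15.38666392 -0.89388482  0.01905405]
scene red 123 [89.9 14.1] ang 8.9
side brass 13 [36.7 43.1] ang 49.6
side red 52 [103.7  20.3] ang 11.1
```

Emit:
{"method": "send_rows", "body": {
  "increments": [
    [-0.06,0,0,0],
    [-0.06,0,0,0],
    [0,0,0,0]
  ]
}}

```text
clock: 32.45
eef_pos: [561.3, 174.8, 134.1]
tool_rot: [0.981, 0.194, 0.0, -0.0]
ft_force: [2.0, 2.9, 0.5]
width: -0.2
grip_force: 0.0
```

```bash
python3 look2.py
```

```text
32.45 rel [97.1 35.6] 134.1 [2.  2.9 0.5] toolx on ex,ey 0.00034642342297186435 0.9999999361455804
to (98,57) in tool mm [ 2.14020118e+01 -9.12667345e-01  1.97974512e-03]
scene red 107 [91.6  8.8] ang 5.5
side brass 14 [38.6 41. ] ang 46.7
side red 53 [104.2  14.2] ang 7.8
```

Emit:
{"method": "send_rows", "body": {
  "increments": [
    [-0.06,0,0,0],
    [-0.06,0,0,0],
    [0,0,0,0]
  ]
}}

```text
clock: 32.85
eef_pos: [555.5, 172.4, 134.0]
tool_rot: [0.981, 0.193, -0.0, -0.0]
ft_force: [0.7, 1.7, 0.7]
width: 0.1
grip_force: 0.0
```

```bash
python3 look2.py
```

```text
32.85 rel [97.  29.3] 134.0 [0.7 1.7 0.7] toolx on ex,ey 0.00024675507688898257 0.999999906882202
to (98,57) in tool mm [ 2.76967239e+01 -9.70606265e-01 -9.69406181e-03]
scene red 97 [94.2  3.4] ang 2.1
side brass 11 [42.8 38.9] ang 42.3
side red 58 [102.9   8.3] ang 4.6
```

Emit:
{"method": "send_rows", "body": {
  "increments": [
    [-0.05,0,0,0],
    [-0.05,0,0,0],
    [0,0,0,0]
  ]
}}

```text
clock: 33.25
eef_pos: [551.0, 170.5, 134.0]
tool_rot: [0.981, 0.194, -0.0, 0.0]
ft_force: [2.1, 2.0, 0.3]
width: 0.1
grip_force: 0.0
```

Emit:
{"method": "send_rows", "body": {
  "increments": [
    [-0.04,0,0,0],
    [-0.04,0,0,0],
    [0,0,0,0]
  ]
}}

```text
clock: 33.55
eef_pos: [548.4, 169.7, 134.4]
tool_rot: [0.981, 0.194, 0.001, -0.0]
ft_force: [6.2, 5.1, 0.0]
width: -0.3
grip_force: 0.0
```

```bash
python3 look2.py
```

```text
33.55 rel [97.2 21.7] 134.4 [6.2 5.1 0. ] toolx on ex,ey 0.000374355304125884 0.9999973595724254
to (98,57) in tool mm [35.28527704 -0.78671505  0.08014202]
scene red 69 [99.6 -2.3] ang -1.3
side brass 12 [43.9 36.4] ang 39.7
side red 67 [102.    1.9] ang 1.1
```

Force is rising; push a little more to confirm the end stop.

Emit:
{"method": "send_rows", "body": {
  "increments": [
    [-0.04,0,0,0],
    [-0.04,0,0,0],
    [0,0,0,0]
  ]
}}

```text
clock: 33.95
eef_pos: [546.1, 169.2, 135.0]
tool_rot: [0.981, 0.194, 0.003, -0.001]
ft_force: [15.7, 10.5, -4.6]
width: -0.2
grip_force: 0.5
```

Emit:
{"method": "send_rows", "body": {
  "increments": [
    [-0.04,0,0,0],
    [-0.03,0,0,0],
    [0,0,0,0]
  ]
}}

```text
clock: 34.25
eef_pos: [544.5, 168.6, 135.3]
tool_rot: [0.981, 0.194, 0.004, -0.001]
ft_force: [25.6, 15.0, -10.7]
width: -0.2
grip_force: 6.6
```

```bash
python3 look2.py
```

```text
34.25 rel [97.7 17.6] 135.3 [ 25.6  15.  -10.7] toolx on ex,ey 0.001093351742114279 0.9999587977514549
to (98,57) in tool mm [39.34884616 -0.28819457  0.35465958]
scene red 57 [104.5  -4.4] ang -2.4
side brass 11 [44.7 36.6] ang 39.3
side red 67 [101.7  -0.7] ang -0.4
```

Emit:
{"method": "send_rows", "body": {
  "increments": [
    [0.05,0,0,0],
    [0.05,0,0,0],
    [0.05,0,0,0],
    [0.05,0,0,0],
    [0.1,0,0,0],
    [0,0,0,0],
    [0,0,0,0]
  ]
}}

```text
clock: 35.05
eef_pos: [554.2, 171.6, 133.7]
tool_rot: [0.981, 0.193, -0.0, 0.0]
ft_force: [-0.0, 0.5, 0.3]
width: 0.0
grip_force: 0.0
```

```bash
python3 look2.py
```

```text
35.05 rel [96.8 27.8] 133.7 [-0.   0.5  0.3] toolx on ex,ey 4.5192084777323505e-05 0.9999994924285348
to (98,57) in tool mm [29.1568333  -1.18649623 -0.02948158]
scene red 70 [97.  -1.5] ang -0.9
side brass 14 [43.9 36. ] ang 39.4
side red 77 [96.1  3.2] ang 1.9
```

The wheel stays at its end stop: brass at 39.4°, so θ is about 270°. Backing off, then up.

Emit:
{"method": "send_rows", "body": {
  "increments": [
    [0.2,0,0,0],
    [0.3,0,0,0],
    [0.3,0,0,0],
    [0.2,0,0,0],
    [0,0,-0.4,0],
    [0,0,-0.6,0],
    [0,0,-0.6,0],
    [0,0,-0.4,0],
    [0,0,0,0],
    [0,0,0,0]
  ]
}}

```text
clock: 36.15
eef_pos: [601.0, 191.1, 234.1]
tool_rot: [0.981, 0.194, 0.0, -0.0]
ft_force: [0.4, 0.1, -0.2]
width: 0.6
grip_force: 0.0
```

```bash
python3 look2.py
python3 - <<'E'
from h import *
# ring centre in scene view: fit circle to bright rim near nest, z=52
for n in ('scene','side'):
    im=grab_frame(n); cv=view(n); print(n)
    c0,i0=cv2.imread(f'pics/{n}0.png'),im[:,:,::-1]
    d=cv2.absdiff(c0,i0).max(2)>40; m=np.zeros(d.shape,bool)
    for nm,p in {'tape':(340,370),'pliers':(210,292)}.items():
        x,y=p if n=='scene' else {'tape':(410,333),'pliers':(240,310)}[nm]; print(nm,'changed px',d[y-20:y+20,x-35:x+35].sum())
E
```

```text
36.15 rel [97.1 78.5] 234.1 [ 0.4  0.1 -0.2] toolx on ex,ey 0.00032174065825851805 0.999999862190811
to (98,57) in tool mm [-2.15009263e+01 -9.39565525e-01 -8.78286537e-03]
scene brass 26 [46.5 35.3] ang 37.2
scene red 71 [97.3 -1.4] ang -0.8
side brass 11 [44.7 36.6] ang 39.3
side red 95 [89.5  3.9] ang 2.5
scene
tape changed px 0
pliers changed px 0
side
tape changed px 0
pliers changed px 0
```

Run:
```python
from h import *
for n in ('scene','side'):
    im=grab_frame(n); cv=view(n); g=im.min(2).astype(int)
    ys,xs=np.nonzero(g>110); W=plane(cv,np.c_[xs,ys],52)[:,:2]-O; u=np.c_[W@VX,W@VY]
    res=[]
    for cy in np.arange(-6,26,1.):
        for cx in np.arange(-6,7,1.):
            q=np.hypot(u[:,0]-cx,u[:,1]-cy); a=np.arctan2(u[:,1]-cy,u[:,0]-cx)[(q>49)&(q<56)]
            # distinct angular bins of rim, excluding jaw directions
            res.append((len(np.unique((np.degrees(a)//4))),((q>49)&(q<56)).sum()-((q>57)&(q<62)).sum()-((q>41)&(q<47)).sum(),cx,cy))
    res.sort(key=lambda r:-r[1]); print(n,[tuple(map(float,r)) for r in res[:5]])
```

```text
scene [(90.0, 118.0, -3.0, 7.0), (90.0, 116.0, -3.0, 6.0), (90.0, 115.0, -4.0, 6.0), (89.0, 109.0, -3.0, 5.0), (90.0, 107.0, -4.0, 5.0)]
side [(83.0, 12.0, -2.0, 4.0), (84.0, 9.0, -2.0, 5.0), (80.0, 9.0, 0.0, 6.0), (85.0, 7.0, -2.0, 2.0), (88.0, 7.0, -1.0, 2.0)]
```

Emit:
{"method": "send_rows", "body": {
  "increments": [
    [0,0,0,0.17],
    [0,0,0,0.17],
    [0,0,0,0.16],
    [0,0,0,-0.17],
    [0,0,0,-0.17],
    [0,0,0,-0.16],
    [0,0,0,-0.17],
    [0,0,0,-0.17],
    [0,0,0,-0.17],
    [0,0,0,-0.17],
    [0,0,0,-0.16],
    [0,0,0,-0.16]
  ]
}}

```text
clock: 37.65
eef_pos: [600.7, 190.9, 233.7]
tool_rot: [0.831, 0.556, -0.0, -0.0]
ft_force: [0.2, 0.6, 0.7]
width: 0.1
grip_force: 0.0
```

Emit:
{"method": "send_rows", "body": {
  "increments": [
    [-0.3,0.1,0,0],
    [-0.5,0.1,0,0],
    [-0.6,0.12,0,0],
    [-0.6,0.12,0,0],
    [-0.6,0.12,0,0],
    [-0.6,0.12,0,0],
    [-0.6,0.14,0,0],
    [-0.6,0.14,0,0],
    [-0.6,0.12,0,0],
    [-0.6,0.12,0,0],
    [-0.55,0.12,0,0],
    [0,0,0,0]
  ]
}}

```text
clock: 38.85
eef_pos: [541.5, -123.2, 234.0]
tool_rot: [0.835, 0.55, -0.001, 0.0]
ft_force: [0.6, -0.2, 0.7]
width: -0.0
grip_force: 0.0
```

Run:
```python
from h import *
sense(); s=sense(); print(s['clock'],s['eef_pos'],s['dq'].max())
def rimfit(im,s):
    cv=view('wrist',s); g=im.min(2).astype(int); a=np.arange(0,6.283,.05); best=None
    ys,xs=np.nonzero(g>140); W=plane(cv,np.c_[xs,ys],52)[:,:2]-O; u=np.c_[W@VX,W@VY]
    f=lambda cx,cy:(lambda q:((q>49)&(q<56)).sum()-((q>57)&(q<63)).sum()-((q>41)&(q<47.5)).sum())(np.hypot(u[:,0]-cx,u[:,1]-cy))
    r=sorted([(int(f(x,y)),x,y) for x in np.arange(-8,9,1) for y in np.arange(-8,26,1)],reverse=True)[:4]; print(r)
im=grab_frame('wrist'); cv2.imwrite('pics/w8.png',im[:,:,::-1]); rimfit(im,s)
s0=dict(s); s0['eef_pos']=np.array([543.82,-117.9,209.75]); s0['tool_rot']=np.array([.832,.554,.002,.001]); s0['tool_rot']/=np.linalg.norm(s0['tool_rot'])
rimfit(cv2.imread('pics/w4.png')[:,:,::-1],s0)
# moving jaw: distance from fixed jaw to moving jaw tip along VY via white px beside x=+-40, z50
cv=view('wrist',s)
for nm,im2,ss in (('now',im,s),('before',cv2.imread('pics/w4.png')[:,:,::-1],s0)):
    cv=view('wrist',ss); out=[]
    for x in (-40,-36,36,40):
        pr=proj(cv,[v2w(x,y,50) for y in np.arange(-60,110,1.)]); v=[int(im2[int(b),int(a)].min()) if 0<=a<640 and 0<=b<480 else -1 for a,b in pr]
        k=np.arange(-60,110)[np.array(v)>150]; out.append((x,k[[0,-1]].tolist() if len(k) else None,len(k), [int(t) for t in k[np.r_[True,np.diff(k)>2]]]))
    print(nm,out)
```

```text
38.85 [ 541.50340752 -123.20151821  234.0488512 ] 0.004523712316127878
[(598, np.int64(0), np.int64(0)), (544, np.int64(-1), np.int64(0)), (537, np.int64(0), np.int64(1)), (531, np.int64(0), np.int64(-1))]
[(1625, np.int64(0), np.int64(11)), (1555, np.int64(0), np.int64(10)), (1552, np.int64(-1), np.int64(11)), (1485, np.int64(-1), np.int64(10))]
now [(-40, [-58, 82], 62, [-58, 33, 42, 70]), (-36, [-60, 82], 61, [-60, 38, 46, 69]), (36, [-59, 88], 130, [-59, -26, 45, 69]), (40, [-58, 87], 124, [-58, -38, -22, 42, 69])]
before [(-40, [-57, 107], 62, [-57, -29, 42, 68, 96]), (-36, [-59, 106], 58, [-59, -32, 47, 70, 95]), (36, [-60, 109], 136, [-60, -30, -16, 59, 95]), (40, [-57, 109], 130, [-57, -29, -12, 55, 95])]
```

The ring is centred at (0,0), seated and clamped, and the robot is clear of everything. Handing in.

```bash
python3 -c "
from cell import sign_off; print(sign_off())"
```

```text
the job is handed in; nothing more can be done
None
```

The job is handed in at about 39 s: the ring is clamped against the fixed V jaw, the crank is out with the latch holding when cranked, the wheel is at its end stop, and the tape and pliers are unmoved; I didn't re-check the T-shaped sample and plate, and the end stop took a second push because the wheel stood about 10° short after the first.

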